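# Test the smoke alarm's block battery against the tester's sprung contact

## Task

Check the smoke alarm's 9-volt block battery on the battery tester: first turn the selector so that its pointer stands on the block-battery mark, then take the block battery from the silicone tray, lay it flat on the tester's side ledge between the two ribs, terminals towards the sprung contact, and push it in squarely until the contact meets its hard stop. Finish while you are still holding the battery pressed firmly against the stop, without ramming or forcing it (the contact needs 9 N, and 45 N would bend it); do not let go, and leave everything else on the cabinet top where it is.

Things in the scene. Friction and masses are not known exactly. Their poses are not given: they have to be found in the camera images.
- tester: Table-top battery tester, fixed. Origin: centre of its underside; x points away from the user, y left, z up. Light grey base plate 130 (x) by 230 (y) by 12 mm high; dark grey housing on it from y = -35 to 115 mm, flat top (deck) at z = 42 mm with the selector, behind it a meter (bezel 4 mm high) whose needle swings as the contact goes in, and a round-cell trough at the left (end blocks 8 mm high).
- ledge (a point): Point on the ledge midway between the near ends of its two ribs, at (0, -57, 12) mm in the tester's frame. The ledge is the bare base plate right of the housing, y = -115 to -35 mm, surface at z = 12 mm. The ribs run from y = -57 to the housing's wall at y = -35 mm: inner faces at x = +-16.5 mm, 4 mm thick, tops at z = 22 mm. The sprung contact comes out of the wall between them.
- block_mark (a point): The block-battery mark on the deck, 24.5 mm from the selector's axis straight towards the meter, at (-1.5, 30, 42) mm in the tester's frame: a white tick, beside it a white rectangle with two dots. The two other marks are a slim bar (round cell) and, straight left of the knob, a disc (coin cell).
- selector (a joint): Angle of the selector knob, rad. 0: the pointer nose points along the tester's +y (left, coin-cell mark); grows clockwise seen from above; pi/4: round-cell mark; pi/2 (1.571): nose straight away from the user along the tester's +x, on the block-battery mark. Turns from -0.2 to 2.2; slight friction (0.04 N m), stays where it is left.
- selector_top (a point): Top centre of the selector knob, on its turning axis, at (-26, 30, 63.5) mm in the tester's frame. A black disc of 42 mm diameter and 5 mm height on the deck carries a bar 10 mm wide, 34 mm long and 16.5 mm high (from 5 to 21.5 mm above the deck), with a small nose and a white line at its pointer end. Gripped across the 10 mm.
- contact (a joint): Travel of the sprung contact into the housing, m: 0 fully out, 0.008 at its hard stop. The spring pushes back with 3 N at 0 rising evenly to 9 N at 0.008 (750 N/m), so the battery is pushed out again if it is let go.
- contact_face (a point): Centre of the flat front face of the sprung contact, at (0, -47, 20.75) mm in the tester's frame when out, moving along the tester's +y to y = -39 mm at the stop. The contact is a grey block 26 mm wide (x) and 15 mm high with two bright discs on its face, standing 12 mm out of the wall when out.
- block_battery: Loose 9 V block battery, dark with a brass band, 26.5 mm wide (its x), 48.5 mm long with the terminals (its y), 17.5 mm high, about 46 g. Lies flat in the tray. Origin: centre of its underside; the two terminals, 3 mm long, are on the +y end; the plain end is at y = -24.25 mm. Its length axis is within 0.6 rad of the tray's y, terminals towards the tray's +y.
- battery_terminals (a point): Front of the block battery's terminals, 24.25 mm from its origin along its +y and 8.75 mm up.
- tray: Hard grey silicone tray, fixed: 150 mm (x) by 240 mm (y), rim 14 mm high, walls and floor 4 mm thick. Origin: centre of its underside. The block battery lies in its +y half; the two AA batteries lie side by side between low ribs in its -y half, along the tray's x.
- aa_a: Loose AA battery, 14.5 mm diameter, 50.5 mm long, along its x; origin at its middle. To be left alone.
- aa_b: The other AA battery, same size. To be left alone.
- caddy: Tall aluminium caddy with a knurled screw base, 92 mm diameter, 165 mm high, with a white and a black remote standing in it (250 mm high in all). Origin: centre of its underside. To be left alone.
- elephant: White ceramic elephant figurine, about 120 mm long (x), 60 mm wide, 86 mm high. Origin: centre of its underside. To be left alone.
- smoke_alarm: White round smoke alarm lying face down with its empty battery bay up, 120 mm diameter, 40 mm high. Origin: centre of its underside. To be left alone.
- mug: Blue ceramic mug, 80 mm diameter, 92 mm high, handle at its +y. Origin: centre of its underside. To be left alone.
- glasses_case: Brown glasses case, 62 mm (x) by 158 mm (y) by 38 mm high. Origin: centre of its underside. To be left alone.

How it is judged:
By the outcome, as a careful person would: the job done as asked, in the order asked, and still so for the second after the job is handed in, while the arm keeps its last pose, push and grip.
It also fails if it takes over 53 s, if anything falls off the work surface, if the arm or the gripper's body presses on something with over 40 N, if the wrist force passes 120 N, or if a joint passes its speed limit or range.

## Robot

A 7-joint arm with a two-finger parallel gripper is mounted at the origin on the work surface. World frame = base frame: x ahead of the robot, y to its left, z up, the work surface at z = 0. Lengths are in m, angles in degrees, forces in N, time in s.
With the tool pointing down it reaches from about 0.425 to 0.875 m from the base axis. Payload 4.7 kg.
Tool frame: the origin (TCP) lies between the finger pads; the fingertips stand 17 mm ahead of it and the grasp point (between the pads) lies 2 mm behind it; z points along the fingers, y is the line along which they close (so a half turn about z gives the same grasp; the last joint's range is limited). The gripper opens to 87 mm and grips with 3 to 60 N. Pads are 19 mm wide; open, the fingers measure 117 mm over their backs; the gripper's body (75 mm by 190 mm) begins 51 mm behind the grasp point.
Start: joints at [-73.447, 18.392, -4.016, 83.108, 1.295, 78.541, -3.26], TCP at [0.176, 0.626, 0.24] pointing down, gripper open.
Joint ranges: [-163.93, 163.93], [-17.29, 119.83], [-79.2, 71.16], [3.27, 140.29], [-89.18, 269.18], [5.43, 117.66], [-154.24, 154.24]. Speed limits (degrees/s): [147.25, 147.25, 180, 180, 180, 180, 180].

## Interface

Orientations are given as [roll, pitch, yaw] about the fixed x, y, z axes, in that order (R = Rz(yaw) Ry(pitch) Rx(roll)).
In Python, from cell import env, cams gives the robot as it stands.
- The arm moves only by the shell command python3 -m pendant 'ROWS' [FORCE]. ROWS is JSON, a list of rows, each an object of numbers: "tx", "ty", "tz": the shift along the tool's x, y, z each as a share of 0.05 m, from -1 to 1; "spin": the turn about the tool's z as a share of 4 degrees, from -1 to 1; "claw": the closure, from 0 (fully open) to 1 (shut). A call has 1 to 10 rows; each row shifts and turns the commanded pose from where the row before left it, along the tool's axes as they then stand; what a row does not reach is not made up. A row lasts 1/8 s, in which the tool goes at most 62.5 mm and 10.7 degrees, less where a joint would pass 70% of its speed; a pose out of reach is approached as far as the arm can. A call with a number of a shift or a turn outside -1 to 1 is refused whole. A call with a gripper value outside its range is refused whole. The fingers move at their own pace and stop on an object; FORCE is the grip in N (left out, the last holds). Time passes only in rows, so rows that do not move let the fingers close. It gives the time, the measured TCP pose, the force, the opening and the grip force at its end, in the units of the state.
- env.get_obs(): the state, without advancing time (a new reading comes with each control period).
- cams.read_camera(name): name is "scene" or "top"; returns the picture (480x640x3 uint8, red, green, blue); there is no depth.
- cams.camera_info(name): a dict with "fx", "fy", "cx", "cy" (pixels), "rvec" (rotation vector, rad) and "tvec" (3), from world to camera coordinates, as OpenCV has them. Camera axes: x right, y down, z forward; pixel columns grow to the right and rows downward; lengths in m; the calibration is good to about 2 mm. A picture is of the moment at which its call begins. camera_info takes no time and is no camera call.
- env.sign_off(): hands the job in; it is judged then, once.
The state is a dict: "time_s": time; "qpos": joint angles; "joint_velocities": joint speeds; "effort": joint torques, N m; "tool_pos": TCP position; "tool_rot": TCP orientation; "force": force on the tool from outside, world axes, zero at the start; "wrist_torque": the same for the moment, N m; "grip_width": finger opening in m; "grasp_force": force on a finger pad.
Only numpy, scipy, OpenCV 4.12 (cv2) and the standard library are available. Lean on these libraries where they do the work, as an engineer would, in place of code of your own. Each camera call takes 0.05 s, during which the arm holds its last target. There are 200 camera calls.

## Working session

There is one attempt and no reset: what is moved stays moved. The work goes in short steps, Python scripts to look and compute and a shell command to move; the robot and the scene stay as the last step left them, time stands still between calls to the robot, and variables do not carry over. Pictures are saved under pics/ and viewed, at most 10 in all, crops included, and the job is handed in when it is done.

```bash
mkdir -p pics; python3 - <<'E'
from cell import env,cams
import cv2
for n in ("scene","top"):
    cv2.imwrite(f"pics/{n}0.png",cams.read_camera(n)[:,:,::-1]); print(cams.camera_info(n))
print(env.get_obs())
E
```

```text
{'fx': 437.47620564203356, 'fy': 437.47620564203356, 'cx': 320.0572225731418, 'cy': 234.095639419248, 'rvec': array([ 1.30891807,  2.30001835, -0.89465986]), 'tvec': array([ 0.33098678, -0.30976441,  1.48012567])}
{'fx': 524.8001890816099, 'fy': 524.8001890816099, 'cx': 306.87670124527506, 'cy': 243.878916898679, 'rvec': array([ 2.20338568, -2.16216287,  0.04163641]), 'tvec': array([-0.03180421,  0.5974096 ,  1.22559882])}
{'time_s': 0.1, 'qpos': array([-73.44767415,  18.43452472,  -4.0160704 ,  83.1655142 ,
         1.29456053,  78.53866986,  -3.26017332]), 'joint_velocities': array([-0.08023634, -0.0646421 , -0.01673474, -0.12308606,  0.02381836,
        0.03088859,  0.09191315]), 'effort': array([-7.12340789e-04, -4.92571235e+01, -4.06148918e-01, -3.13398278e+01,
       -6.42119371e-02,  3.95331520e-02,  7.98062365e-05]), 'tool_pos': array([0.17629469, 0.6251848 , 0.23859518]), 'tool_rot': array([-1.79906494e+02,  4.61571999e-03,  1.64257470e+02]), 'force': array([0.02472592, 0.12739358, 0.57705993]), 'wrist_torque': array([-0.01863739, -0.01136101,  0.00141327]), 'grasp_force': 0.0, 'grip_width': 0.08690567842567304}
```

View pics/top0.png

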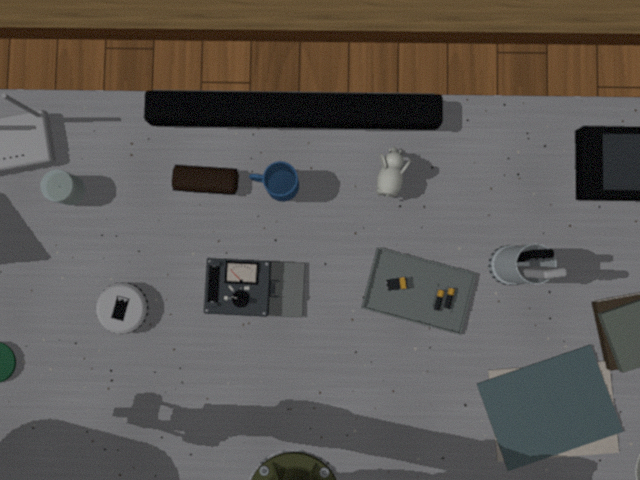

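View pics/scene0.png

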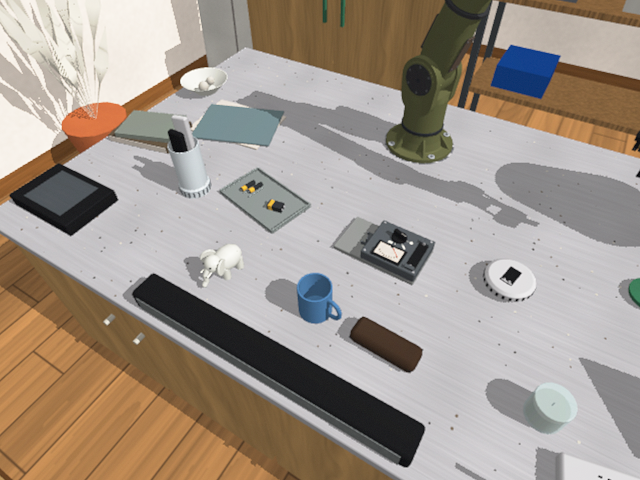

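```bash
cat > h.py <<'E'
import numpy as np, cv2
from cell import env,cams
from scipy.optimize import least_squares
def proj(n,P):
    c=cams.camera_info(n); K=np.array([[c['fx'],0,c['cx']],[0,c['fy'],c['cy']],[0,0,1]])
    return cv2.projectPoints(np.float64(P).reshape(-1,1,3),c['rvec'],c['tvec'],K,None)[0][:,0]
def w(pose,P):  # pose x,y,yaw ; P local m
    P=np.atleast_2d(np.float64(P)); c,s=np.cos(pose[2]),np.sin(pose[2])
    return np.c_[pose[0]+c*P[:,0]-s*P[:,1],pose[1]+s*P[:,0]+c*P[:,1],P[:,2]]
def crop(img,x,y,wd,ht,S):
    return cv2.resize(img[y:y+ht,x:x+wd],None,fx=S,fy=S,interpolation=cv2.INTER_CUBIC)
E
python3 - <<'E'
from h import *
t=cv2.imread('pics/top0.png');s=cv2.imread('pics/scene0.png')
a=crop(t,195,245,120,80,6.6666); cv2.imwrite('pics/c1.png',np.clip(a*1.6,0,255))
b=np.vstack([crop(t,355,240,130,100,3),crop(s,215,165,100,70,3.9)[:,:390]]); 
c=crop(s,330,210,110,80,3.6364)[:,:400]
c=np.vstack([c,np.zeros((b.shape[0]-c.shape[0],c.shape[1],3),np.uint8)])
o=np.hstack([b,c]);print(o.shape);cv2.imwrite('pics/c2.png',np.clip(o*1.4,0,255))
print(proj('top',[[0.176,0.626,0.24],[.5,0,0],[.6,0,0],[.5,.1,0]]))
E
```

```text
(573, 790, 3)
[[-35.86486522 450.17563436]
 [297.63195461 285.02043895]
 [298.48287473 243.25662952]
 [255.88472845 284.19045051]][ WARN:0@0.338] global loadsave.cpp:1063 imwrite_ Unsupported depth image for selected encoder is fallbacked to CV_8U.
```

View pics/c1.png

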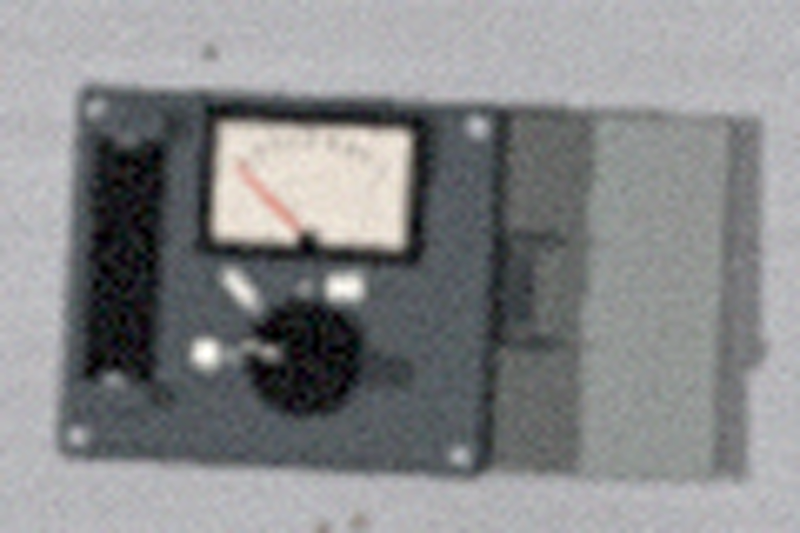

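View pics/c2.png

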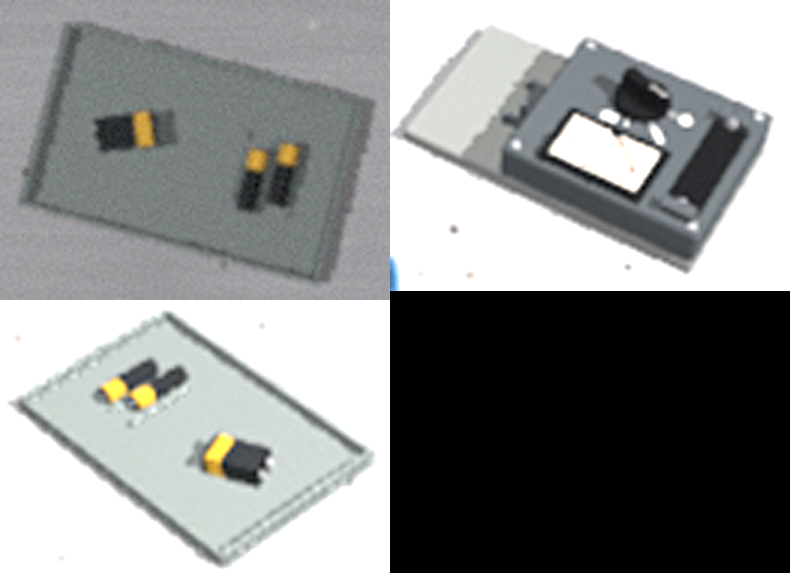

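```bash
cat >> h.py <<'E'
def px(p,S,x0,y0,dx=0,dy=0): p=np.float64(p); return (p-[dx,dy]+.5)/S-.5+[x0,y0]
E
python3 - <<'E'
from h import *
m=1e-3
L=np.array([[65,115,42],[65,-35,42],[-65,115,42],[-65,-35,42],[65,-115,12],[-65,-115,12]])*m
T=px([[82,90],[503,108],[62,458],[487,472],[728,118],[715,475]],6.6667,195,245)
Ls=np.array([[-65,-35,42],[-65,115,42],[65,-35,42],[65,115,42],[65,-115,12],[-65,-115,12]])*m
Sx=px([[590,40],[772,120],[507,148],[690,240],[398,131],[487,28]],3.6364,330,210,390,0)
def fit(L,T,Ls,Sx,p0,tag):
  for use in ('top','scene','both'):
    def r(p):
        o=[]
        if use!='scene': o.append(proj('top',w(p,L))-T)
        if use!='top': o.append(proj('scene',w(p,Ls))-Sx)
        return np.concatenate(o).ravel()
    q=least_squares(r,p0,x_scale=[.01,.01,.1]); print(tag,use,q.x.round(4),np.degrees(q.x[2]).round(2),r(q.x).round(1))
fit(L,T,Ls,Sx,[.5,.1,0],'tester')
# tray: rim outer corners z=14mm
L=np.array([[75,120,14],[75,-120,14],[-75,120,14],[-75,-120,14]])*m
T=px([[70,25],[373,100],[25,203],[325,280]],3,355,240)
Ls=np.array([[-75,-120,14],[-75,120,14],[75,-120,14],[75,120,14]])*m
fit(L,T,Ls[:],px([[167,313],[371,455],[16,402],[222,562]],3.9,215,165,0,300),[.5,-.2,-.2],'tray')
# battery by silhouette
im={n:cv2.imread(f'pics/{n}0.png') for n in ('top','scene')}
C={'top':(375,262,50,40),'scene':(258,190,35,32)}
mask={}
for n,(x,y,a,b) in C.items():
    h=cv2.cvtColor(crop(im[n],x,y,a,b,8),cv2.COLOR_BGR2HSV).astype(int)
    g=h[...,2]; med=np.median(g)
    k=((g<med*.5)|((h[...,1]>110)&(h[...,0]>8)&(h[...,0]<35))).astype(np.uint8)
    nl,lab,st,ce=cv2.connectedComponentsWithStats(k); i=1+np.argmax(st[1:,4]); mask[n]=(lab==i); print(n,med,st[i],ce[i]/8+[x,y])
    cv2.imwrite(f'pics/m_{n}.png',mask[n]*255)
B=np.array([[sx*13.25,y,z] for sx in(-1,1) for y in(-24.25,21.25) for z in(4,21.5)]+[[sx*9,24.25,z] for sx in(-1,1) for z in (8,17.5)])*m
def cost(p,ns):
    c=0
    for n in ns:
        x,y,a,b=C[n]; q=(proj(n,w(p,B))-[x,y]+.5)*8-.5
        r=np.zeros(mask[n].shape,np.uint8); cv2.fillConvexPoly(r,cv2.convexHull(np.round(q*16).astype(np.int32)),1,shift=4)
        c+=(r.astype(bool)^mask[n]).sum()/mask[n].sum()
    return c
from scipy.optimize import differential_evolution as DE
for ns in (['top'],['scene'],['top','scene']):
    q=DE(cost,[(.4,.65),(-.4,-.1),(-1.2,1)],args=(ns,),seed=1,tol=1e-4,popsize=25); print(ns,q.x.round(4),np.degrees(q.x[2]).round(1),q.fun)
E
```

```text
tester top [ 0.4933  0.0998 -0.019 ] -1.09 [-1.2 -0.6  0.1 -0.9 -0.9  0.4  0.1  0.9  1.1 -0.7  0.9  0.8]
tester scene [ 0.4937  0.1023 -0.041 ] -2.35 [-1.2 -0.9  0.7 -0.2 -2.4  0.5  1.5  1.1  0.7 -0.1  0.8 -1.2]
tester both [ 0.4934  0.1009 -0.0272] -1.56 [-1.4 -1.  -0.2 -0.7 -1.6 -0.  -0.6  1.   0.8 -0.4  0.2  1.2 -2.  -1.1
  0.1 -1.  -2.7  0.5  1.6  0.5  0.2  0.2 -0.2 -1.2]
tray top [ 0.4939 -0.2901 -0.2331] -13.35 [ 0.7 -1.3 -1.  -1.   0.2  1.   0.   1.3]
tray scene [ 0.4961 -0.2813 -0.2403] -13.77 [-0.3 -0.4  0.8  0.1 -0.3 -0.1 -0.3  0.2]
tray both [ 0.4938 -0.2874 -0.2353] -13.48 [-0.3 -1.4 -2.1 -0.8 -0.9  0.9 -1.2  1.4 -1.6 -1.3 -0.5 -1.3 -1.5 -1.1
 -1.4 -1.2]
top 92.0 [  97  134  100   90 7173] [393.54745225 284.31125401]
scene 156.0 [  69   77  140  103 9063] [275.25412391 206.03275681]
['top'] [ 0.6193 -0.3984 -1.0497] -60.1 1.0[ WARN:0@0.394] global loadsave.cpp:1063 imwrite_ Unsupported depth image for selected encoder is fallbacked to CV_8U.
Traceback (most recent call last):
  File "h.py", line 5, in proj
    c=cams.camera_info(n); K=np.array([[c['fx'],0,c['cx']],[0,c['fy'],c['cy']],[0,0,1]])
ValueError: time passes only in moves, steps and waits
```

```bash
python3 - <<'E'
s=open('h.py').read()
s=s.replace("def proj(n,P):\n    c=cams.camera_info(n);","CI={n:cams.camera_info(n) for n in ('top','scene')}\ndef proj(n,P):\n    c=CI[n];")
open('h.py','w').write(s)
E
cat > bat.py <<'E'
from h import *
from scipy.optimize import differential_evolution as DE
m=1e-3
B=np.array([[sx*13.25,y,z] for sx in(-1,1) for y in(-24.25,21.25) for z in(4,21.5)]+[[sx*9,24.25,z] for sx in(-1,1) for z in (8,17.5)])*m
im={n:cv2.imread(f'pics/{n}0.png') for n in ('top','scene')}
C={'top':(375,262,50,40),'scene':(258,190,35,32)}
mask={}
for n,(x,y,a,b) in C.items():
    h=cv2.cvtColor(crop(im[n],x,y,a,b,8),cv2.COLOR_BGR2HSV).astype(int)
    g=h[...,2]; k=((g<np.median(g)*.5)|((h[...,1]>110)&(h[...,0]>8)&(h[...,0]<35))).astype(np.uint8)
    nl,lab,st,ce=cv2.connectedComponentsWithStats(k); i=1+np.argmax(st[1:,4]); mask[n]=(lab==i); print(n,st[i])
def ren(p,n):
    x,y,a,b=C[n]; q=(proj(n,w(p,B))-[x,y]+.5)*8-.5
    r=np.zeros(mask[n].shape,np.uint8); cv2.fillConvexPoly(r,cv2.convexHull(np.round(q*16).astype(np.int32)),1,shift=4); return r
cost=lambda p,ns: sum((ren(p,n).astype(bool)^mask[n]).sum()/mask[n].sum() for n in ns)
for ns in (['top'],['scene'],['top','scene']):
    q=DE(cost,[(.44,.58),(-.3,-.15),(-.8,.4)],args=(ns,),seed=1,tol=1e-4,popsize=25); print(ns,q.x.round(4),np.degrees(q.x[2]).round(1),q.fun)
t=crop(im['top'],*C['top'],8); s=crop(im['scene'],*C['scene'],8)
for o,n in((t,'top'),(s,'scene')):
    cv2.drawContours(o,cv2.findContours(ren(q.x,n),0,2)[0],-1,(0,255,0),1); cv2.drawContours(o,cv2.findContours(mask[n].astype(np.uint8),0,2)[0],-1,(0,0,255),1)
# tester overlay
P=np.array([.4933,.1005,-.022]); k=crop(im['scene'],375,215,50,50,6);k2=crop(im['top'],215,270,50,50,6)
pts=[[-26,30,63.5],[-26,47,63.5],[-26,13,63.5],[-1.5,30,42]]
for o,n,x,y in((k,'scene',375,215),(k2,'top',215,270)):
    for u in (proj(n,w(P,np.array(pts)*m))-[x,y]+.5)*6: cv2.circle(o,tuple(int(v) for v in u),2,(0,255,0),-1)
O=np.zeros((600,700,3),np.uint8); O[:256,:280]=s[:256]; O[:300,300:600]=cv2.convertScaleAbs(k,alpha=1.5); O[280:600,:0]=0
O[256:576,:280]=t[:320,60:340]; O[300:600,300:600]=cv2.convertScaleAbs(k2,alpha=1.8); cv2.imwrite('pics/ov.png',O)
E
python3 bat.py
```

```text
top [  97  134  100   90 7173]
scene [  69   77  140  103 9063]
['top'] [ 0.4499 -0.1682 -0.7316] -41.9 1.0
['scene'] [ 0.5067 -0.2325  0.0135] 0.8 0.293059693258303
['top', 'scene'] [ 0.5071 -0.2321  0.0152] 0.9 1.496616532453503
```

View pics/ov.png

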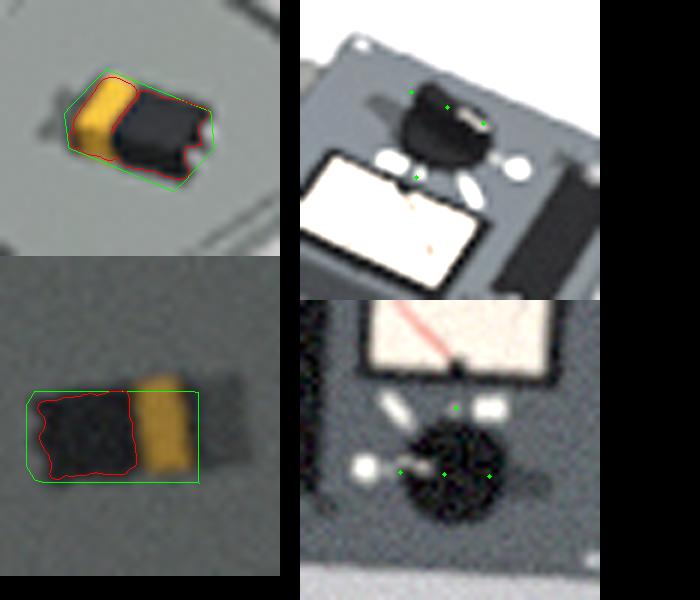

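```bash
python3 - <<'E'
s=open('bat.py').read()
s=s.replace("(g<np.median(g)*.5)|((h[...,1]>110)","(g<np.median(g)*.62)|((h[...,1]>75)").replace("k=((g","g=cv2.GaussianBlur(g.astype(np.float32),(0,0),3) if n=='top' else g; k=((g")
s=s.replace("'pics/ov.png'","'pics/ov2.png'").replace("O[:300,300:600]=cv2","O[:300,300:600]=0*cv2").replace("O[300:600,300:600]=cv2","O[300:600,300:600]=0*cv2")
s=s[:s.index('# tester')]+'''
O=np.zeros((330,680,3),np.uint8);O[:256,:280]=s;O[:320,280:680]=t;cv2.imwrite('pics/ov2.png',O)
def back(n,p,z):
    c=CI[n];R=cv2.Rodrigues(c['rvec'])[0];d=R.T@[(p[0]-c['cx'])/c['fx'],(p[1]-c['cy'])/c['fy'],1];o=-R.T@c['tvec'];return (o+d*(z-o[2])/d[2])[:2]
for n,a,b,x,y in(('top',(402,458-300+0),(433,470-300),215,270),('scene',(488,128),(460,110),375,215)):
    A,Bq=[back(n,((u-300+.5)/6-.5+x,(v+.5)/6-.5+y),.0635) for u,v in(a,b)];d=A-Bq;print(n,A,Bq,'line dir from +y, clockwise deg',np.degrees(np.arctan2(d[0],d[1])))
for z,n,a,x,y in((.042,'top',(456,106),215,270),(.042,'scene',(418,174),375,215)): print('block tick',n,back(n,((a[0]-300+.5)/6-.5+x,(a[1]+.5)/6-.5+y),z), w([.4933,.1005,-.022],[-.0015,.03,.042]))
for z,n,a,x,y in((.047,'top',(455,170),215,270),): print('disc',n,back(n,((a[0]-300+.5)/6-.5+x,(a[1]+.5)/6-.5+y),z), w([.4933,.1005,-.022],[-.026,.03,.042]))
'''
open('bat2.py','w').write(s)
E
python3 bat2.py
```

```text
top [   95   119   175   108 14177]
scene [   66    75   145   108 10250]
['top'] [ 0.5088 -0.2346  0.1144] 6.6 0.14728080694081963
['scene'] [ 0.5064 -0.2329  0.0786] 4.5 0.15473170731707317
['top', 'scene'] [ 0.5079 -0.2336  0.1525] 8.7 0.3509793774526586
top [0.47370146 0.14731023] [0.46941727 0.13542078] line dir from +y, clockwise deg 19.815881333577774
scene [0.47002325 0.15086474] [0.46651799 0.13647254] line dir from +y, clockwise deg 13.688038495449849
block tick top [0.49313499 0.13044753] [[0.49246031 0.13052574 0.042     ]]
block tick scene [0.49026558 0.13046948] [[0.49246031 0.13052574 0.042     ]]
disc top [0.46879552 0.12945553] [[0.46796624 0.13106469 0.042     ]]
```

View pics/ov2.png

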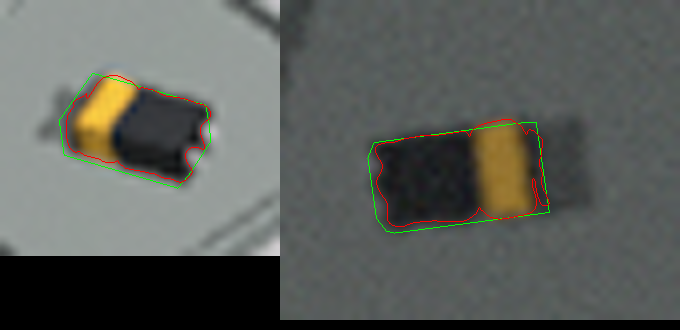

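The tester is at about (0.4935, 0.100), yaw −1.3°. The selector axis is at about (0.468, 0.130), with the pointer about 14° past the coin mark. The battery is at about (0.5075, −0.234), yaw about 6.5°, terminals to +y. Moving now.

```bash
cat > need.py <<'E'
import sys,numpy as np
from cell import env
o=env.get_obs(); x,y,z,yaw=map(float,sys.argv[1:5]); p=o['tool_pos']; a=np.radians(o['tool_rot'][2])
d=np.array([x,y,z])-p
print('t',o['time_s'].__round__(2) if hasattr(o['time_s'],'__round__') else o['time_s'],'pos',p.round(4),'rot',o['tool_rot'].round(2),'F',o['force'].round(1),'w',round(o['grip_width'],4))
print('units tx %.2f ty %.2f tz %.2f spin(if + is cw) %.2f'%(20*(d[0]*np.cos(a)+d[1]*np.sin(a)),20*(d[0]*np.sin(a)-d[1]*np.cos(a)),-20*d[2],((o['tool_rot'][2]-yaw+180)%360-180)/4))
E
python3 -m pendant '[{"tx":-0.8,"ty":-0.75,"claw":0},{"tx":-0.8,"ty":-0.75},{"tx":-0.8,"ty":-0.75},{"tx":-0.8,"ty":-0.75},{"tx":-0.8,"ty":-0.75},{"tx":-0.8,"ty":-0.75},{"tx":-0.8,"ty":-0.75},{"tx":-0.8,"ty":-0.75},{"tx":-0.8,"ty":-0.75},{"spin":1}]'
python3 need.py .468 .130 .16 75
```

```text
t 0.1 pos [0.1763 0.6252 0.2386] rot [-179.91    0.    164.26] F [0.  0.1 0.6] w 0.0869
units tx -8.30 ty -7.95 tz 1.57 spin(if + is cw) 22.31invalid input at $[0]: expected keys tx, ty, tz, spin, claw
```

```bash
python3 -m pendant '[{"tx":-0.8,"ty":-0.75,"tz":0,"spin":0,"claw":0},{"tx":-0.8,"ty":-0.75,"tz":0,"spin":0,"claw":0},{"tx":-0.8,"ty":-0.75,"tz":0,"spin":0,"claw":0},{"tx":-0.8,"ty":-0.75,"tz":0,"spin":0,"claw":0},{"tx":-0.8,"ty":-0.75,"tz":0,"spin":0,"claw":0},{"tx":-0.8,"ty":-0.75,"tz":0,"spin":0,"claw":0},{"tx":-0.8,"ty":-0.75,"tz":0,"spin":0,"claw":0},{"tx":-0.8,"ty":-0.75,"tz":0,"spin":0,"claw":0},{"tx":-0.8,"ty":-0.75,"tz":0,"spin":0,"claw":0},{"tx":0,"ty":0,"tz":0,"spin":1,"claw":0.55}]'
python3 need.py .468 .130 .16 75
```

```text
time_s: 1.35
tool_pos: [0.4335, 0.1982, 0.2395]
tool_rot: [-180.0, 0.0, 159.7]
force: [-0.8, 1.1, 0.1]
grip_width: 0.0827
grasp_force: 0.0
t 1.35 pos [0.4335 0.1982 0.2395] rot [-1.7995e+02  5.0000e-02  1.5966e+02] F [-0.8  1.1  0.1] w 0.0827
units tx -1.12 ty -1.04 tz 1.59 spin(if + is cw) 21.16
```

```bash
python3 -m pendant '[{"tx":-0.5,"ty":-0.5,"tz":0.3,"spin":0,"claw":0.55},{"tx":-0.6,"ty":-0.5,"tz":0.3,"spin":0,"claw":0.55},{"tx":0,"ty":0,"tz":0,"spin":1,"claw":0.55},{"tx":0,"ty":0,"tz":0,"spin":1,"claw":0.55},{"tx":0,"ty":0,"tz":0,"spin":1,"claw":0.55},{"tx":0,"ty":0,"tz":0,"spin":1,"claw":0.55},{"tx":0,"ty":0,"tz":0,"spin":1,"claw":0.55},{"tx":0,"ty":0,"tz":0,"spin":1,"claw":0.55},{"tx":0,"ty":0,"tz":0,"spin":1,"claw":0.55},{"tx":0,"ty":0,"tz":0,"spin":1,"claw":0.55}]' >/dev/null
python3 -m pendant '[{"tx":0,"ty":0,"tz":0,"spin":1,"claw":0.55},{"tx":0,"ty":0,"tz":0,"spin":1,"claw":0.55},{"tx":0,"ty":0,"tz":0,"spin":1,"claw":0.55},{"tx":0,"ty":0,"tz":0,"spin":1,"claw":0.55},{"tx":0,"ty":0,"tz":0,"spin":1,"claw":0.55},{"tx":0,"ty":0,"tz":0,"spin":1,"claw":0.55},{"tx":0,"ty":0,"tz":0,"spin":1,"claw":0.55},{"tx":0,"ty":0,"tz":0,"spin":1,"claw":0.55},{"tx":0,"ty":0,"tz":0,"spin":1,"claw":0.55},{"tx":0,"ty":0,"tz":0,"spin":1,"claw":0.55}]' >/dev/null
python3 -m pendant '[{"tx":0,"ty":0,"tz":0,"spin":1,"claw":0.55},{"tx":0,"ty":0,"tz":0,"spin":1,"claw":0.55},{"tx":0,"ty":0,"tz":0,"spin":1,"claw":0.55}]' >/dev/null
python3 need.py .468 .130 .11 75
```

```text
t 4.22 pos [0.4659 0.1373 0.2092] rot [-1.7996e+02  2.0000e-02  7.6120e+01] F [ 0.4  1.1 -0. ] w 0.0395
units tx -0.13 ty 0.08 tz 1.98 spin(if + is cw) 0.28
```

```bash
python3 -m pendant '[{"tx":-0.07,"ty":0.04,"tz":0.6,"spin":0.3,"claw":0.55},{"tx":-0.07,"ty":0.04,"tz":0.6,"spin":0,"claw":0.55},{"tx":0,"ty":0,"tz":0.6,"spin":0,"claw":0.55},{"tx":0,"ty":0,"tz":0.5,"spin":0,"claw":0.55},{"tx":0,"ty":0,"tz":0.3,"spin":0,"claw":0.55},{"tx":0,"ty":0,"tz":0.2,"spin":0,"claw":0.55},{"tx":0,"ty":0,"tz":0,"spin":0,"claw":0.55}]'
python3 need.py .468 .130 .068 75; python3 - <<'E'
from h import *
s=cams.read_camera('scene')[:,:,::-1]; t=cams.read_camera('top')[:,:,::-1]
cv2.imwrite('pics/k1.png',np.hstack([crop(s,340,180,100,100,4),crop(t,190,230,100,100,4)]))
E
```

```text
time_s: 5.1
tool_pos: [0.4682, 0.1296, 0.0693]
tool_rot: [-180.0, 0.0, 75.1]
force: [-0.6, -0.3, 0.5]
grip_width: 0.0391
grasp_force: 0.0
t 5.1 pos [0.4682 0.1296 0.0693] rot [-1.7997e+02  3.0000e-02  7.5060e+01] F [-0.6 -0.3  0.5] w 0.0391
units tx 0.01 ty -0.01 tz 0.03 spin(if + is cw) 0.01
```

View pics/k1.png

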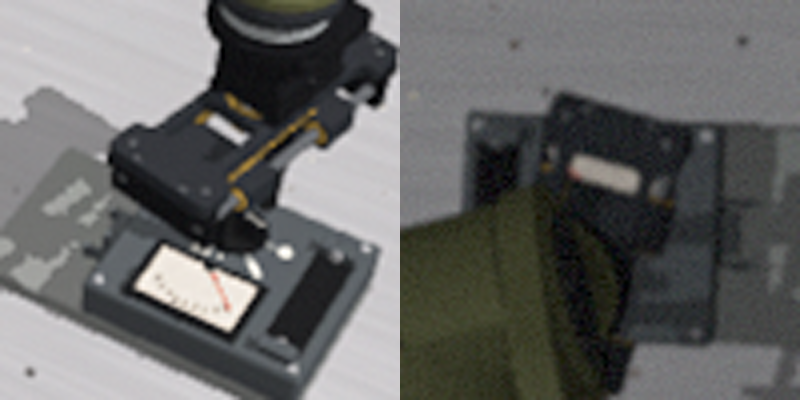

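The gripper body hides the knob in both views, so I'll check the grasp by finger width. Closing on the bar.

```bash
python3 -m pendant '[{"tx":0,"ty":0,"tz":0,"spin":0,"claw":1},{"tx":0,"ty":0,"tz":0,"spin":0,"claw":1},{"tx":0,"ty":0,"tz":0,"spin":0,"claw":1},{"tx":0,"ty":0,"tz":0,"spin":0,"claw":1},{"tx":0,"ty":0,"tz":0,"spin":0,"claw":1},{"tx":0,"ty":0,"tz":0,"spin":0,"claw":1}]' 20; python3 need.py .468 .130 .068 -1.3; python3 -c "
from cell import env;print(env.get_obs()['wrist_torque'])"
```

```text
time_s: 5.95
tool_pos: [0.4671, 0.13, 0.0695]
tool_rot: [-179.9, 0.0, 75.1]
force: [-5.8, 0.3, 5.6]
grip_width: 0.0096
grasp_force: 20.0
t 5.95 pos [0.4671 0.13   0.0695] rot [-1.7985e+02  3.0000e-02  7.5070e+01] F [-5.8  0.3  5.6] w 0.0096
units tx 0.01 ty 0.02 tz 0.03 spin(if + is cw) 19.09
[2.01868756e-02 1.27909614e+00 2.66152903e-04]
```

```bash
python3 -m pendant '[{"tx":-0.01,"ty":-0.03,"tz":0,"spin":1,"claw":1},{"tx":0,"ty":0,"tz":0,"spin":1,"claw":1},{"tx":0,"ty":0,"tz":0,"spin":1,"claw":1},{"tx":0,"ty":0,"tz":0,"spin":1,"claw":1},{"tx":0,"ty":0,"tz":0,"spin":1,"claw":1}]'; python3 -m pendant '[{"tx":0,"ty":0,"tz":0,"spin":1,"claw":1},{"tx":0,"ty":0,"tz":0,"spin":1,"claw":1},{"tx":0,"ty":0,"tz":0,"spin":1,"claw":1},{"tx":0,"ty":0,"tz":0,"spin":1,"claw":1},{"tx":0,"ty":0,"tz":0,"spin":1,"claw":1},{"tx":0,"ty":0,"tz":0,"spin":1,"claw":1},{"tx":0,"ty":0,"tz":0,"spin":1,"claw":1}]';python3 -m pendant '[{"tx":0,"ty":0,"tz":0,"spin":1,"claw":1},{"tx":0,"ty":0,"tz":0,"spin":1,"claw":1},{"tx":0,"ty":0,"tz":0,"spin":1,"claw":1},{"tx":0,"ty":0,"tz":0,"spin":1,"claw":1},{"tx":0,"ty":0,"tz":0,"spin":1,"claw":1},{"tx":0,"ty":0,"tz":0,"spin":1,"claw":1},{"tx":0,"ty":0,"tz":0,"spin":1,"claw":1},{"tx":0,"ty":0,"tz":0,"spin":0,"claw":1}]';python3 need.py .4665 .130 .12 -1.3
```

```text
time_s: 6.58
tool_pos: [0.4665, 0.1302, 0.0696]
tool_rot: [-180.0, -0.0, 55.0]
force: [-3.3, 2.1, 2.3]
grip_width: 0.0098
grasp_force: 20.0
time_s: 7.45
tool_pos: [0.466, 0.1308, 0.0695]
tool_rot: [-179.9, 0.0, 27.0]
force: [-3.9, 1.8, 3.5]
grip_width: 0.0098
grasp_force: 20.0
time_s: 8.45
tool_pos: [0.4658, 0.1315, 0.0696]
tool_rot: [-179.9, 0.1, -0.9]
force: [-4.3, 5.3, 2.2]
grip_width: 0.0096
grasp_force: 20.0
t 8.45 pos [0.4658 0.1315 0.0696] rot [-1.7987e+02  9.0000e-02 -9.1000e-01] F [-4.3  5.3  2.2] w 0.0096
units tx 0.01 ty 0.03 tz -1.01 spin(if + is cw) 0.10
```

```bash
python3 -m pendant '[{"tx":0,"ty":-0.01,"tz":0,"spin":0.1,"claw":1},{"tx":0,"ty":0,"tz":0,"spin":0,"claw":1},{"tx":0,"ty":0,"tz":0,"spin":0,"claw":0.5},{"tx":0,"ty":0,"tz":0,"spin":0,"claw":0.5},{"tx":0,"ty":0,"tz":0,"spin":0,"claw":0.5},{"tx":0,"ty":0,"tz":0,"spin":0,"claw":0.5},{"tx":0,"ty":0,"tz":-0.5,"spin":0,"claw":0.5},{"tx":0,"ty":0,"tz":-1,"spin":0,"claw":0.5},{"tx":0,"ty":0,"tz":-1,"spin":0,"claw":0.5}]';  python3 -m pendant '[{"tx":0,"ty":0.9,"tz":0,"spin":0,"claw":0.45},{"tx":0,"ty":0.9,"tz":0,"spin":0,"claw":0.45},{"tx":0,"ty":0.9,"tz":0,"spin":0,"claw":0.45},{"tx":0,"ty":0.9,"tz":0,"spin":0,"claw":0.45},{"tx":0.2,"ty":0.9,"tz":0,"spin":0,"claw":0.45},{"tx":0.2,"ty":0.9,"tz":0,"spin":0,"claw":0.45},{"tx":0.2,"ty":0.9,"tz":0,"spin":0,"claw":0.45},{"tx":0.3,"ty":0.9,"tz":0,"spin":-1,"claw":0.45},{"tx":0,"ty":0.3,"tz":0,"spin":-1,"claw":0.45},{"tx":0,"ty":0,"tz":0,"spin":-1,"claw":0.45}]';python3 need.py .509 -.2467 .12 96.5
python3 - <<'E'
from h import *
s=cams.read_camera('scene')[:,:,::-1]; t=cams.read_camera('top')[:,:,::-1]
cv2.imwrite('pics/k2s.png',s);cv2.imwrite('pics/k2t.png',t)
O=np.vstack([np.hstack([crop(s,380,220,40,30,10),crop(t,220,275,40,30,10)]),np.hstack([crop(s,330,210,60,45,400/60),crop(t,255,260,60,45,400/60)])])
cv2.imwrite('pics/k2.png',cv2.convertScaleAbs(O,alpha=1.4))
E
```

```text
time_s: 9.57
tool_pos: [0.4666, 0.1298, 0.1958]
tool_rot: [180.0, 0.0, -1.4]
force: [0.6, 0.5, 0.5]
grip_width: 0.0434
grasp_force: 0.0
time_s: 10.82
tool_pos: [0.5034, -0.2482, 0.1943]
tool_rot: [179.9, 0.1, 10.6]
force: [-0.3, -0.4, 0.6]
grip_width: 0.0475
grasp_force: 0.0
t 10.82 pos [ 0.5034 -0.2482  0.1943] rot [1.7991e+02 6.0000e-02 1.0580e+01] F [-0.3 -0.4  0.6] w 0.0475
units tx 0.11 ty -0.01 tz 1.49 spin(if + is cw) -21.48
```

View pics/k2.png

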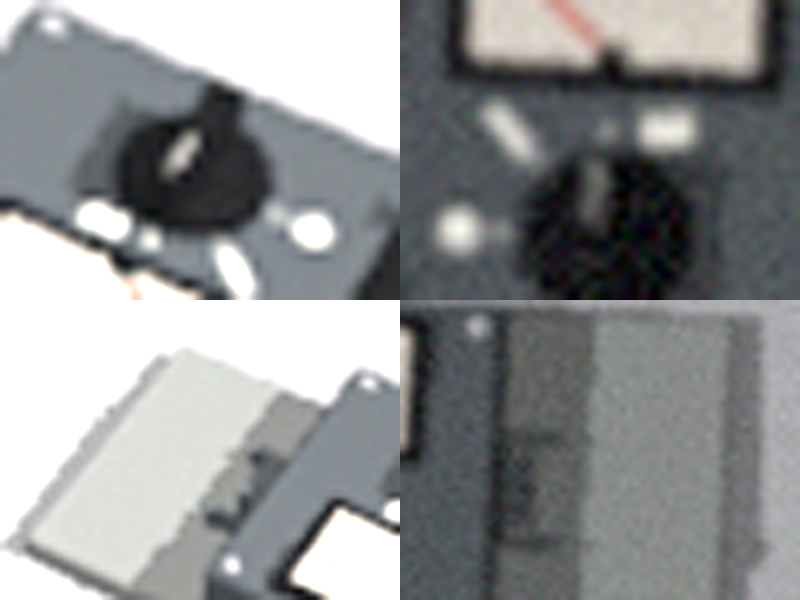

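```bash
python3 - <<'E'
from h import *
def back(n,p,z):
    c=CI[n];R=cv2.Rodrigues(c['rvec'])[0];d=R.T@[(p[0]-c['cx'])/c['fx'],(p[1]-c['cy'])/c['fy'],1];o=-R.T@c['tvec'];return (o+d*(z-o[2])/d[2])[:2]
for n,a,b,off in(('top',(598,160),(593,222),(10,220,275,400,0)),('scene',(170,172),(190,135),(10,380,220,0,0))):
    A,B=[back(n,px(u,*off),.0635) for u in(a,b)];d=A-B;print('ptr',n,A,B,'heading cw from +y',np.degrees(np.arctan2(d[0],d[1])))
o=(10,220,275,400,0);o2=(10,380,220,0,0)
print('tick top',back('top',px((608,130),*o),.042),'scene',back('scene',px((150,241),*o2),.042))
print('coin tick/disc top',back('top',px((458,229),*o),.042),back('top',px((500,231),*o),.042),'sc',back('scene',px((312,231),*o2),.042),back('scene',px((273,214),*o2),.042))
r=(6.6667,255,260,400,300)
print('ribs top far/near', back('top',px((530,438),*r),.022),back('top',px((530,543),*r),.022),'housing wall',back('top',px((502,340),*r),.042),back('top',px((495,580),*r),.042),'plate edge',back('top',px((727,325),*r),.012),back('top',px((719,585),*r),.012))
E
```

```text
ptr top [0.48620123 0.12995005] [0.47215152 0.13071147] heading cw from +y 93.10211231431227
ptr scene [0.48464347 0.13156819] [0.47042567 0.13072351] heading cw from +y 86.60002937150051
tick top [0.49243236 0.13097026] scene [0.49008377 0.13122598]
coin tick/disc top [0.46892214 0.16513421] [0.46865906 0.15538086] sc [0.46593265 0.16562986] [0.4656179  0.15468737]
ribs top far/near [0.51049514 0.05484281] [0.47362259 0.05399348] housing wall [0.54454326 0.0637498 ] [0.46148321 0.06422607] plate edge [ 0.55184625 -0.01360264] [ 0.45972901 -0.01258918]
```

Pointer stands on the block tick (heading about 91° against 90.7° wanted). Next: battery.

```bash
python3 -m pendant '[{"tx":0,"ty":0,"tz":0.2,"spin":-1,"claw":0.45},{"tx":0,"ty":0,"tz":0.2,"spin":-1,"claw":0.45},{"tx":0,"ty":0,"tz":0.2,"spin":-1,"claw":0.45},{"tx":0,"ty":0,"tz":0.2,"spin":-1,"claw":0.45},{"tx":0,"ty":0,"tz":0.2,"spin":-1,"claw":0.45},{"tx":0,"ty":0,"tz":0.2,"spin":-1,"claw":0.45},{"tx":0,"ty":0,"tz":0,"spin":-1,"claw":0.45},{"tx":0,"ty":0,"tz":0,"spin":-1,"claw":0.45},{"tx":0,"ty":0,"tz":0,"spin":-1,"claw":0.45},{"tx":0,"ty":0,"tz":0,"spin":-1,"claw":0.45}]' >/dev/null;  python3 -m pendant '[{"tx":0,"ty":0,"tz":0,"spin":-1,"claw":0.45},{"tx":0,"ty":0,"tz":0,"spin":-1,"claw":0.45},{"tx":0,"ty":0,"tz":0,"spin":-1,"claw":0.45},{"tx":0,"ty":0,"tz":0,"spin":-1,"claw":0.45},{"tx":0,"ty":0,"tz":0,"spin":-1,"claw":0.45},{"tx":0,"ty":0,"tz":0,"spin":-1,"claw":0.45},{"tx":0,"ty":0,"tz":0,"spin":-1,"claw":0.45},{"tx":0,"ty":0,"tz":0,"spin":-1,"claw":0.45},{"tx":0,"ty":0,"tz":0,"spin":-1,"claw":0.45},{"tx":0,"ty":0,"tz":0,"spin":-1,"claw":0.45}]' >/dev/null; python3 -m pendant '[{"tx":0,"ty":0,"tz":0,"spin":-1,"claw":0.45},{"tx":0,"ty":0,"tz":0,"spin":0,"claw":0.45}]' >/dev/null; python3 need.py .508 -.2455 .0245 96
```

```text
t 13.68 pos [ 0.5042 -0.2454  0.1346] rot [ 1.7998e+02 -1.0000e-02  9.4590e+01] F [-0.8 -1.   0.6] w 0.0478
units tx -0.01 ty 0.08 tz 2.20 spin(if + is cw) -0.35
```

```bash
python3 -m pendant '[{"tx":0,"ty":0.08,"tz":0.6,"spin":-0.35,"claw":0.45},{"tx":0,"ty":0,"tz":0.6,"spin":0,"claw":0.45},{"tx":0,"ty":0,"tz":0.5,"spin":0,"claw":0.45},{"tx":0,"ty":0,"tz":0.3,"spin":0,"claw":0.45},{"tx":0,"ty":0,"tz":0.15,"spin":0,"claw":0.45},{"tx":0,"ty":0,"tz":0.05,"spin":0,"claw":0.45},{"tx":0,"ty":0,"tz":0,"spin":0,"claw":0.45}]';  python3 need.py .508 -.2455 .0235 96
```

```text
time_s: 14.55
tool_pos: [0.5085, -0.2457, 0.0252]
tool_rot: [179.9, 0.0, 96.0]
force: [1.1, 0.7, -0.0]
grip_width: 0.0481
grasp_force: 0.0
t 14.55 pos [ 0.5085 -0.2457  0.0252] rot [1.7993e+02 2.0000e-02 9.6040e+01] F [ 1.1  0.7 -0. ] w 0.0481
units tx 0.01 ty -0.01 tz 0.03 spin(if + is cw) 0.01
```

```bash
python3 -m pendant '[{"tx":0,"ty":0,"tz":0.03,"spin":0,"claw":0.6},{"tx":0,"ty":0,"tz":0,"spin":0,"claw":0.7},{"tx":0,"ty":0,"tz":0,"spin":0,"claw":0.8},{"tx":0,"ty":0,"tz":0,"spin":0,"claw":0.9},{"tx":0,"ty":0,"tz":0,"spin":0,"claw":1},{"tx":0,"ty":0,"tz":0,"spin":0,"claw":1}]' 15; python3 -m pendant '[{"tx":0,"ty":0,"tz":0,"spin":0,"claw":1},{"tx":0,"ty":0,"tz":0,"spin":0,"claw":1},{"tx":0,"ty":0,"tz":-0.3,"spin":0,"claw":1},{"tx":0,"ty":0,"tz":-0.7,"spin":0,"claw":1},{"tx":0,"ty":0,"tz":-0.8,"spin":0,"claw":1},{"tx":0,"ty":0,"tz":0,"spin":0,"claw":1}]' 50; python3 need.py .4905 -.01 .11 89.3
```

```text
time_s: 15.3
tool_pos: [0.5082, -0.2456, 0.0233]
tool_rot: [180.0, 0.0, 96.1]
force: [0.8, 0.2, 2.1]
grip_width: 0.0265
grasp_force: 15.0
time_s: 16.05
tool_pos: [0.5101, -0.2468, 0.1169]
tool_rot: [179.6, 0.1, 96.0]
force: [-0.3, 0.3, -0.7]
grip_width: 0.0257
grasp_force: 50.0
t 16.05 pos [ 0.5101 -0.2468  0.1169] rot [1.7963e+02 1.3000e-01 9.6040e+01] F [-0.3  0.3 -0.7] w 0.0257
units tx 4.75 ty 0.11 tz 0.14 spin(if + is cw) 1.68
```

```bash
python3 -m pendant '[{"tx":0.4,"ty":0,"tz":0,"spin":0.4,"claw":1},{"tx":0.8,"ty":0.05,"tz":0,"spin":0.4,"claw":1},{"tx":0.9,"ty":0.1,"tz":0,"spin":0.4,"claw":1},{"tx":0.9,"ty":0,"tz":0,"spin":0.4,"claw":1},{"tx":0.9,"ty":0,"tz":0,"spin":0.08,"claw":1},{"tx":0.5,"ty":0,"tz":0,"spin":0,"claw":1},{"tx":0.1,"ty":0,"tz":0,"spin":0,"claw":1},{"tx":0,"ty":0,"tz":0,"spin":0,"claw":1}]'; python3 need.py .4905 -.01 .0325 89.3
```

```text
time_s: 17.05
tool_pos: [0.5073, -0.0213, 0.1127]
tool_rot: [-180.0, 0.0, 89.3]
force: [-0.7, -0.7, -0.0]
grip_width: 0.0263
grasp_force: 50.0
t 17.05 pos [ 0.5073 -0.0213  0.1127] rot [-1.7996e+02  4.0000e-02  8.9310e+01] F [-0.7 -0.7 -0. ] w 0.0263
units tx 0.22 ty -0.34 tz 1.60 spin(if + is cw) 0.00
```

```bash
python3 -m pendant '[{"tx":0.22,"ty":-0.34,"tz":0.3,"spin":0,"claw":1},{"tx":0,"ty":0,"tz":0.5,"spin":0,"claw":1},{"tx":0,"ty":0,"tz":0.4,"spin":0,"claw":1},{"tx":0,"ty":0,"tz":0.2,"spin":0,"claw":1},{"tx":0,"ty":0,"tz":0.1,"spin":0,"claw":1},{"tx":0,"ty":0,"tz":0,"spin":0,"claw":1}]'; python3 need.py .4905 -.01 .0325 89.3
python3 - <<'E'
from h import *
s=cams.read_camera('scene')[:,:,::-1]; t=cams.read_camera('top')[:,:,::-1]
cv2.imwrite('pics/p1s.png',s)
cv2.imwrite('pics/p1.png',cv2.convertScaleAbs(np.hstack([crop(s,325,205,60,60,6.6667),crop(t,255,255,60,60,6.6667)]),alpha=1.3))
E
```

```text
time_s: 17.8
tool_pos: [0.491, -0.0097, 0.0382]
tool_rot: [180.0, 0.0, 89.3]
force: [0.6, 0.3, -0.1]
grip_width: 0.026
grasp_force: 50.0
t 17.8 pos [ 0.491  -0.0097  0.0382] rot [1.7999e+02 1.0000e-02 8.9290e+01] F [ 0.6  0.3 -0.1] w 0.026
units tx -0.01 ty -0.01 tz 0.11 spin(if + is cw) -0.00
```

View pics/p1.png

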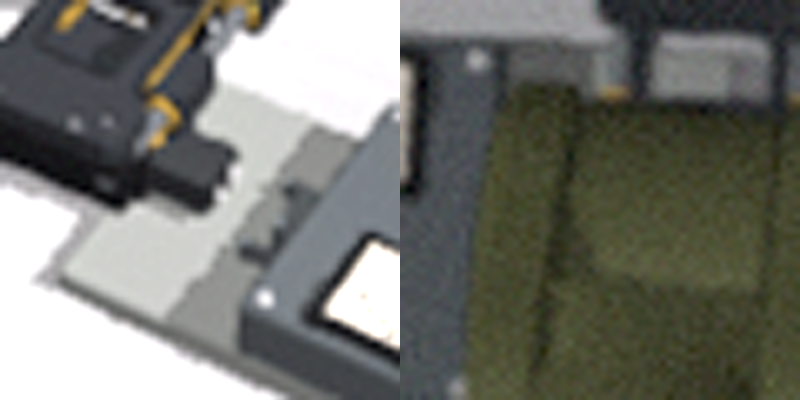

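```bash
python3 - <<'E'
from h import *
m=1e-3
f=lambda q:((q-[325,205]+.5)*6.6667-.5).round(0)
b=[.4912,.0025,-.0122]; B=np.array([[-13.25,21.25,17.5],[13.25,21.25,17.5],[13.25,21.25,0]])*m; W=w(b,B);W[:,2]+=.0189
print('bat front top -x,+x, bottom +x',f(proj('scene',W)))
t=[.4916,.1012,-.0122]
print('rib near ends top outer -x/+x, bottom',f(proj('scene',w(t,np.array([[-20.5,-57,22],[-16.5,-57,22],[16.5,-57,22],[20.5,-57,22],[20.5,-57,12],[-65,-115,12],[65,-115,12],[65,-35,42]])*m))))
E
python3 - <<'E'
import cv2
i=cv2.imread('pics/p1s.png')[215:260,340:385]
cv2.imwrite('pics/p2.png',cv2.resize(i,None,fx=13,fy=13,interpolation=2))
E
```

```text
bat front top -x,+x, bottom +x [[232. 148.]
 [200. 190.]
 [198. 219.]]
rib near ends top outer -x/+x, bottom [[284. 179.]
 [280. 185.]
 [241. 238.]
 [236. 244.]
 [235. 261.]
 [209.  76.]
 [ 53. 276.]
 [235. 308.]]
```

View pics/p2.png

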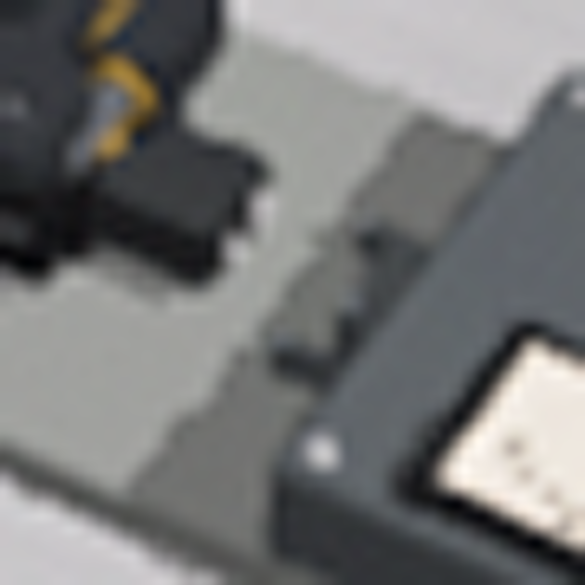

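The block is held level and square with its terminals facing the ribs. Battery front top corners are at p2 (268,165) and (222,240), rib ends at (360,235) and (278,350). I'll measure the rib and battery offset numerically from the same camera.

```bash
python3 - <<'E'
from h import *
m=1e-3
g={k:cv2.imread(f'pics/{k}.png').mean(2).astype(np.float32) for k in('k2s','k2t','p1s')}
def prof(k,cam,pose,xs,ys,z):
    v=0
    for y in ys:
        q=proj(cam,np.c_[w(pose,np.c_[xs,np.full(len(xs),y),np.full(len(xs),z)])]).astype(np.float32)
        v=v+cv2.remap(g[k],q[None,:,0],q[None,:,1],cv2.INTER_CUBIC)[0]
    return (v/len(ys)).round(0).astype(int)
xs=np.arange(-28,29,2)*m; t=[.4916,.1012,-.0122]
print('x',(xs*1000).astype(int))
for k,c in(('k2s','scene'),('k2t','top')):
    for y in(-54,-51): print(k,y,prof(k,c,t,xs,np.array([y-1,y,y+1])*m,.022))
b=[.491,.0025,-.0122]
for y in (10,15,19): print('bat top',y,prof('p1s','scene',b,xs,np.array([y-1,y,y+1])*m,.0364))
E
```

```text
x [-28 -26 -24 -22 -20 -18 -16 -14 -12 -10  -8  -6  -4  -2   0   2   4   6
   8  10  12  14  16  18  20  22  24  26  28]
k2s -54 [112 111 105  99  91  73  63  74  94 108 113 114 113 113 113 113 113 114
 114 113 113 108 102  87  68  62  78  96 108]
k2s -51 [114 111 102  89  74  60  49  56  73  91 103 106 107 113 115 113 108 108
 112 117 115 105  89  69  51  44  57  78  99]
k2t -54 [69 67 70 67 60 54 53 61 71 72 73 73 72 68 67 70 68 73 69 67 69 69 61 53
 48 57 68 69 66]
k2t -51 [72 70 71 66 53 46 47 58 69 70 68 63 66 69 70 71 67 67 68 66 64 64 62 52
 48 57 68 71 69]
bat top 10 [158 159 159 161 164 161 150 120  80  58  55  59  60  60  61  62  62  63
  61  56  44  33  27  25  26  40  71  99 112]
bat top 15 [159 159 159 161 161 154 129  93  59  53  57  59  61  61  60  60  61  62
  61  54  42  30  27  26  25  39  68  98 110]
bat top 19 [158 158 158 159 161 156 137  97  63  52  58  60  59  60  62  61  63  65
  64  58  43  29  26  27  28  38  66  93 115]
```

```bash
python3 -m pendant '[{"tx":0,"ty":0,"tz":0.08,"spin":0,"claw":1},{"tx":0,"ty":0,"tz":0.03,"spin":0,"claw":1},{"tx":0,"ty":0,"tz":0,"spin":0,"claw":1},{"tx":0,"ty":0,"tz":0,"spin":0,"claw":1}]'; python3 need.py .491 .012 .0313 89.3
```

```text
time_s: 18.4
tool_pos: [0.4908, -0.0091, 0.0326]
tool_rot: [180.0, -0.0, 89.3]
force: [-0.2, 0.5, 0.6]
grip_width: 0.0259
grasp_force: 50.0
t 18.4 pos [ 0.4908 -0.0091  0.0326] rot [ 1.7999e+02 -1.0000e-02  8.9340e+01] F [-0.2  0.5  0.6] w 0.0259
units tx 0.42 ty -0.00 tz 0.03 spin(if + is cw) 0.01
```

```bash
python3 -m pendant '[{"tx":0.1,"ty":0,"tz":0.01,"spin":0,"claw":1},{"tx":0.1,"ty":0,"tz":0.01,"spin":0,"claw":1},{"tx":0,"ty":0,"tz":0,"spin":0,"claw":1}]'; python3 -m pendant '[{"tx":0.08,"ty":0,"tz":0.01,"spin":0,"claw":1},{"tx":0.06,"ty":0,"tz":0,"spin":0,"claw":1},{"tx":0,"ty":0,"tz":0,"spin":0,"claw":1}]'; python3 need.py .491 .012 .0313 89.3
```

```text
time_s: 18.77
tool_pos: [0.4909, 0.0016, 0.0315]
tool_rot: [-180.0, -0.0, 89.4]
force: [0.1, -0.5, -0.2]
grip_width: 0.0261
grasp_force: 50.0
time_s: 19.15
tool_pos: [0.4912, 0.0083, 0.0312]
tool_rot: [180.0, -0.0, 89.4]
force: [0.2, -0.1, 1.4]
grip_width: 0.0264
grasp_force: 50.0
t 19.15 pos [0.4912 0.0083 0.0312] rot [ 1.7997e+02 -3.0000e-02  8.9360e+01] F [ 0.2 -0.1  1.4] w 0.0264
units tx 0.07 ty -0.01 tz -0.00 spin(if + is cw) 0.01
```

```bash
for i in 1; do python3 -m pendant '[{"tx":0.05,"ty":0,"tz":0.01,"spin":0,"claw":1},{"tx":0.03,"ty":0,"tz":0,"spin":0,"claw":1},{"tx":0,"ty":0,"tz":0,"spin":0,"claw":1}]'|sed -n 1,4p; python3 -m pendant '[{"tx":0.04,"ty":0,"tz":0,"spin":0,"claw":1},{"tx":0.04,"ty":0,"tz":0,"spin":0,"claw":1},{"tx":0,"ty":0,"tz":0,"spin":0,"claw":1}]'|sed -n 1,4p; done
```

```text
time_s: 19.52
tool_pos: [0.4918, 0.0111, 0.0312]
tool_rot: [179.9, 0.0, 89.3]
force: [0.2, -2.5, 4.8]
time_s: 19.9
tool_pos: [0.4919, 0.0151, 0.0312]
tool_rot: [179.9, 0.0, 89.3]
force: [0.8, -2.6, 5.3]
```

```bash
python3 -m pendant '[{"tx":0.04,"ty":0,"tz":0,"spin":0,"claw":1},{"tx":0.03,"ty":-0.01,"tz":0,"spin":0,"claw":1},{"tx":0,"ty":0,"tz":0,"spin":0,"claw":1}]'|sed -n 1,4p; python3 -m pendant '[{"tx":0.04,"ty":0,"tz":0,"spin":0,"claw":1},{"tx":0,"ty":0,"tz":0,"spin":0,"claw":1}]'|sed -n 1,4p
```

```text
time_s: 20.27
tool_pos: [0.4918, 0.017, 0.0313]
tool_rot: [179.9, 0.1, 89.2]
force: [0.5, -6.4, 4.2]
time_s: 20.52
tool_pos: [0.4918, 0.0186, 0.0312]
tool_rot: [179.9, 0.2, 89.2]
force: [1.0, -6.9, 5.3]
```

```bash
for f in 1; do python3 -m pendant '[{"tx":0.04,"ty":0,"tz":0,"spin":0,"claw":1},{"tx":0,"ty":0,"tz":0,"spin":0,"claw":1}]'|sed -n 2,5p; python3 -m pendant '[{"tx":0.04,"ty":0,"tz":0,"spin":0,"claw":1},{"tx":0,"ty":0,"tz":0,"spin":0,"claw":1}]'|sed -n 2,5p; python3 -m pendant '[{"tx":0.03,"ty":0,"tz":0,"spin":0,"claw":1},{"tx":0,"ty":0,"tz":0,"spin":0,"claw":1}]'|sed -n 2,5p; done
```

```text
tool_pos: [0.4919, 0.02, 0.0312]
tool_rot: [179.9, 0.2, 89.2]
force: [0.7, -8.1, 3.9]
grip_width: 0.0259
tool_pos: [0.4919, 0.0215, 0.0313]
tool_rot: [179.9, 0.2, 89.2]
force: [0.6, -9.2, 3.4]
grip_width: 0.0261
tool_pos: [0.4919, 0.0225, 0.0313]
tool_rot: [179.9, 0.3, 89.2]
force: [0.4, -9.9, 5.5]
grip_width: 0.0257
```

```bash
python3 -m pendant '[{"tx":0.03,"ty":0,"tz":0,"spin":0,"claw":1},{"tx":0,"ty":0,"tz":0,"spin":0,"claw":1}]'|sed -n 2,5p; python3 -m pendant '[{"tx":0.03,"ty":0,"tz":0,"spin":0,"claw":1},{"tx":0,"ty":0,"tz":0,"spin":0,"claw":1}]'|sed -n 2,5p; python3 -m pendant '[{"tx":0.02,"ty":0,"tz":0,"spin":0,"claw":1},{"tx":0,"ty":0,"tz":0,"spin":0,"claw":1}]'|sed -n 2,5p
```

```text
tool_pos: [0.492, 0.0234, 0.0313]
tool_rot: [179.9, 0.3, 89.2]
force: [1.2, -11.4, 5.8]
grip_width: 0.026
tool_pos: [0.492, 0.0235, 0.0312]
tool_rot: [179.9, 0.4, 89.1]
force: [0.6, -14.0, 6.0]
grip_width: 0.0258
tool_pos: [0.4919, 0.0235, 0.0312]
tool_rot: [179.9, 0.4, 89.1]
force: [1.3, -15.3, 6.8]
grip_width: 0.0259
```

```bash
python3 -m pendant '[{"tx":0.03,"ty":0,"tz":0,"spin":0,"claw":1},{"tx":0,"ty":0,"tz":0,"spin":0,"claw":1},{"tx":0.02,"ty":0,"tz":0,"spin":0,"claw":1},{"tx":0,"ty":0,"tz":0,"spin":0,"claw":1},{"tx":0,"ty":0,"tz":0,"spin":0,"claw":1},{"tx":0,"ty":0,"tz":0,"spin":0,"claw":1}]'; python3 -m pendant '[{"tx":0,"ty":0,"tz":0,"spin":0,"claw":1},{"tx":0,"ty":0,"tz":0,"spin":0,"claw":1},{"tx":0,"ty":0,"tz":0,"spin":0,"claw":1},{"tx":0,"ty":0,"tz":0,"spin":0,"claw":1}]'
python3 - <<'E'
from h import *
cv2.imwrite('pics/f.png',cams.read_camera('scene')[:,:,::-1])
def red(f):
    i=cv2.imread(f)[235:270,370:410].astype(int); k=(i[...,2]-i[...,1]>40); y,x=np.nonzero(k); return x.mean()+370,y.mean()+235,k.sum()
print(red('pics/k2s.png'),red('pics/f.png'))
E
```

```text
time_s: 22.78
tool_pos: [0.492, 0.0237, 0.0313]
tool_rot: [179.9, 0.6, 89.0]
force: [-1.0, -21.4, 6.8]
grip_width: 0.0258
grasp_force: 50.0
time_s: 23.28
tool_pos: [0.4919, 0.0237, 0.0313]
tool_rot: [179.9, 0.6, 89.0]
force: [0.5, -20.6, 7.9]
grip_width: 0.0258
grasp_force: 50.0
(np.float64(394.9), np.float64(252.3), np.int64(10)) (np.float64(387.3), np.float64(249.0), np.int64(10))
```

```bash
python3 -c "
from cell import env;print(env.sign_off())"
```

```text
the job is handed in; nothing more can be done
None
```

I turned the selector to the block-battery mark (within about 1°), then took the 9 V block from the tray and pushed it in between the ribs until the contact stopped; I handed in at 23.3 s still holding it there with about 20 N, and the meter needle had swung.

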